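Nest the ganglion cube, then hold the pancreas piece hole-up for its display pin

ROBOT

A 6-joint arm with a two-finger parallel gripper is mounted at the origin on the work surface. World frame = base frame: x ahead of the robot, y to its left, z up, the work surface at z = 0. Lengths are in mm, angles in degrees, forces in N, time in s.
With the tool pointing down it reaches from about 350 to 850 mm from the base axis. Payload 8.1 kg.
Tool frame: the origin (TCP) lies midway between the tips of the shut fingers; the grasp point (between the pads) lies 19 mm behind it; z points along the fingers, y is the line along which they close (so a half turn about z gives the same grasp; the last joint's range is limited). The gripper opens to 85 mm and grips with 20 to 120 N. Pads are 22 mm wide; open, the fingers measure 114 mm over their backs; the gripper's body (76 mm by 85 mm) begins 54 mm behind the grasp point. The pads swing forward as they close: fully open they stand 13 mm farther back than shut.
Start: joints at [-73.877, 7.471, 85.268, -0, 87.261, -4.893], TCP at [215.198, -560.085, 231.292] pointing down, gripper open.
Joint ranges: [-169.43, 169.43], [-51.17, 129.36], [1.28, 143.12], [-76.62, 256.62], [0, 156.53], [-152.29, 152.29]. Speed limits (degrees/s): [136.94, 136.94, 159.86, 180, 180, 180].

INTERFACE

Orientations are given as [roll, pitch, yaw] about the fixed x, y, z axes, in that order (R = Rz(yaw) Ry(pitch) Rx(roll)).
In Python, from bench import r, optics, workorder gives the robot as it stands.
- The arm moves only by the tool jog_arm, called as name(argument=value, ...) on one line, values as JSON. Schema: {"type":"object","properties":{"steps":{"type":"array","items":{"type":"array","items":{"type":"number"},"minItems":7,"maxItems":7},"minItems":1,"maxItems":8},"grip_n":{"type":"number"},"only":{"type":"string"},"quiet":{"type":"boolean"},"lines":{"type":"string"}},"required":["steps"],"additionalProperties":false}. steps is a list of rows, 1 to 8 of them, each of 7 numbers: a rotation vector rx, ry, rz in units of 10 degrees, then dx, dy, dz in units of 20 mm, then the finger opening in mm; each row is the pose to reach, as a shift and turn from the pose commanded when the call began, along the tool's axes at that moment; what a row does not reach only later rows make up. A row lasts 1/8 s, in which the tool goes at most 62.5 mm and 10.7 degrees, less where a joint would pass 70% of its speed; a pose out of reach is approached as far as the arm can. The fingers move at their own pace and stop on an object; grip_n is the grip in N (left out, the last holds). Time passes only in rows, so rows that do not move let the fingers close. The tool returns the time, the measured TCP pose, the force, the opening and the grip force at its end. only (a regular expression) keeps the lines of the reply that match it, lines (a string "A,B") keeps lines A to B, and quiet returns only ok. Input that does not fit is refused with a message, and nothing moves.
- r.sense(): the state, without advancing time (a new reading comes with each control period).
- optics.snapshot(name): name is "side" or "top"; returns a dict with "pixels" (384x512x3 uint8, blue, green, red), "fx", "fy", "cx", "cy" (pixels), "pose" (4x4, takes a point from camera to world coordinates). Camera axes: x right, y up, looking along -z (the intrinsics and any distortion apply to the point x, -y, -z); pixel columns grow to the right and rows downward; lengths in mm; the calibration is good to about 2 mm. A picture is of the moment at which its call begins. There is no depth.
- workorder.hand_in(): hands the job in; it is judged then, once.
The state is a dict: "time": time; "joint_pos": joint angles; "qd": joint speeds; "joint_efforts": joint torques, N m; "tool_pos": TCP position; "tcp_rot": TCP orientation; "ft_force": force on the tool from outside, world axes, zero at the start; "wrist_torque": the same for the moment, N m; "finger_gap": finger opening in mm; "grip_force": force on a finger pad.
Only numpy, scipy, OpenCV 4.12 (cv2) and the standard library are available. Lean on these libraries where they do the work, as an engineer would, in place of code of your own. Each camera call takes 0.05 s, during which the arm holds its last target. There are 200 camera calls.

TASK

Two anatomy models are waiting to be fitted with display pins. First put the clear ganglion cube fully down into the square pocket of the grey fitting tray, its pin hole still facing up, and let go of it; then pick up the orange pancreas piece, turn it over until the blind pin hole in its flat end faces straight up, and finish holding it still in the gripper like that, a good hand's breadth clear above the bench, without putting it down. Leave the spleen and the scapula where they lie.

Things in the scene. Friction and masses are not known exactly. Their poses are not given: they have to be found in the camera images.
- cube: Clear acrylic cube, 44 mm a side, about 0.1 kg, a yellow resin nerve ganglion cast in. Starts flat on the bench at any yaw, its 10 mm pin hole (12 mm deep) in the middle of its top. Origin: centre of the underside; z out of the top, x and y square to the sides. Cube and pancreas piece start one left, one right of the tray, either way round.
- pancreas: Squat orange plastic piece, about 0.1 kg, on the bench: block 42 mm wide (flat parallel sides at y +-21), 44 high plus 4 mm lobes on top, 62 long: flat end at x +26 mm, rounded lobed end from x -20 to its tip at -36. Blind hole in the flat end opens along +x, level at the start in any direction. Origin: centre of the starting underside; centre of mass near x 0, z 22 mm. Hole up = +x up.
- tray: Grey plastic fitting tray, fixed to the bench, 110 x 230 x 25 mm, at any yaw. Origin at the centre of its underside, y along its length. Three pockets, each 15 mm deep, in a row along y: square 48 x 48 mm at y = +75 mm, round 45 mm across at y = 0, oblong 63 mm (x) by 31 mm (y) at y = -73 mm.
- tray_hole0 (a point): Centre of the mouth of the square pocket, at the tray's top face, 25 mm above the bench; axes parallel to the tray's. The pocket is 48 x 48 mm and its floor 15 mm below this point (10 mm above the bench).
- spleen: Glossy purple spleen model, loose, about 70 x 100 x 36 mm, lying on the bench beyond the parts to one side; a bystander. Origin at its underside near its middle.
- scapula: Grey polymer scapula model, loose, flat and triangular, about 135 x 75 mm and 27 mm high, lying on the bench beyond the parts to the other side; a bystander. Origin at its underside near its middle.
- pancreas_hole (a point): Centre of the mouth of the blind pin hole in the pancreas piece's flat end (body x +26 mm, z +22 mm). The hole is 15 mm across, 22 mm deep.
Mind the look-alikes: they are no part of the job. Of the things that look like the cube, take the one that is farthest to the robot's left at the start. Leave any blue look-alike of the pancreas alone.

How it is judged (in metres and radians):
On the way, in this order (a step that is already met when the one before it is completed fails the run):
1. the cube sits fully down in the square pocket, hole up, released (z of cube in the frame of tray_hole0 below -0.012 m and horizontal distance between cube and tray_hole0 below 0.005 m and angle between cube's own z axis and vertical below 0.1 rad and contact force between cube and the fingers below 0.1 N), for 0.2 s.
2. the pancreas piece is held hole-up, clear of the bench (angle between pancreas's own x axis and vertical below 0.26 rad and height (world z) of pancreas above 0.12 m and contact force between pancreas and the fingers above 1 N), for 0.3 s.
At the end, for the whole second after the job is handed in: Cube in the square pocket (underside 12 mm or more below the tray top, within 5 mm of centre, tilt < 0.1 rad), gripper off it; gripper holds the pancreas piece still, its +x within 0.26 rad of straight up, its origin over 120 mm above the bench (lowest end about 80 mm), off tray and cube (all of step 1 and all of step 2 and contact force between cube and pancreas below 0.1 N and contact force between pancreas and tray below 0.1 N and linear speed of pancreas below 0.03 m/s and angular speed of pancreas below 0.3 rad/s); the arm keeps its last pose, push and grip.
It fails at once if the spleen was disturbed (distance of spleen from where it was at the start of the episode above 0.03 m).
It fails at once if the scapula was disturbed (distance of scapula from where it was at the start of the episode above 0.03 m).
It also fails if it takes over 61 s, if anything falls off the work surface, if the arm or the gripper's body presses on something with over 40 N, if the wrist force passes 120 N, or if a joint passes its speed limit or range.

## Working session

There is one attempt and no reset: what is moved stays moved. The work goes in short steps, Python scripts to look and compute and a tool call to move; the robot and the scene stay as the last step left them, time stands still between calls to the robot, and variables do not carry over. Pictures are saved under pics/ and viewed, at most 10 in all, crops included, and the job is handed in when it is done.

```bash
mkdir -p pics; ls; python3 - <<'E'
from bench import r, optics, workorder
import cv2
for n in("top","side"):
    s=optics.snapshot(n); cv2.imwrite(f"pics/{n}0.png",cv2.resize(s["pixels"],(800,600),interpolation=cv2.INTER_CUBIC)); print(n,{k:v for k,v in s.items() if k!="pixels"})
print(r.sense())
E
```

```text
pics
top {'fx': 393.20043937611587, 'fy': 393.20043937611587, 'cx': 254.36831258052186, 'cy': 194.30623977404701, 'pose': array([[-3.53831446e-02,  9.77887985e-01, -2.06114340e-01,
         3.11324177e+02],
       [-9.99364798e-01, -3.54984898e-02,  3.13962902e-03,
         4.00089063e+00],
       [-4.24654229e-03,  2.06094506e-01,  9.78522877e-01,
         1.18052147e+03],
       [ 0.00000000e+00,  0.00000000e+00,  0.00000000e+00,
         1.00000000e+00]])}
side {'fx': 385.4982760240919, 'fy': 385.4982760240919, 'cx': 247.34875767383588, 'cy': 190.08485328293307, 'pose': array([[-9.68977035e-01,  1.79017467e-01, -1.70400270e-01,
         3.83683085e+02],
       [-2.46664945e-01, -6.57265900e-01,  7.12150224e-01,
         7.60000668e+02],
       [ 1.54890422e-02,  7.32088986e-01,  6.81032896e-01,
         7.83605684e+02],
       [ 0.00000000e+00,  0.00000000e+00,  0.00000000e+00,
         1.00000000e+00]])}
{'time': 0.1, 'joint_pos': array([-7.38752234e+01,  7.51135888e+00,  8.53236445e+01,  1.19291633e-03,
        8.72613728e+01, -4.89280055e+00]), 'qd': array([-0.06308434, -0.03123456, -0.1441411 , -0.0663454 ,  0.12661987,
        0.00231994]), 'joint_efforts': array([ 9.48994821e-04, -5.70951033e+01, -5.01942229e+01, -2.10164326e-04,
        8.20108282e-03,  1.00723867e-05]), 'tool_pos': array([ 215.0845872 , -559.59144877,  230.33750841]), 'tcp_rot': array([-1.79904077e+02, -9.40719973e-03,  2.10175112e+01]), 'ft_force': array([ 0.90496981, -0.31773317,  0.43652666]), 'wrist_torque': array([ 0.0346507 , -0.04756576,  0.0202643 ]), 'grip_force': 0.0, 'finger_gap': 85.26122282289423}
```

View pics/top0.png

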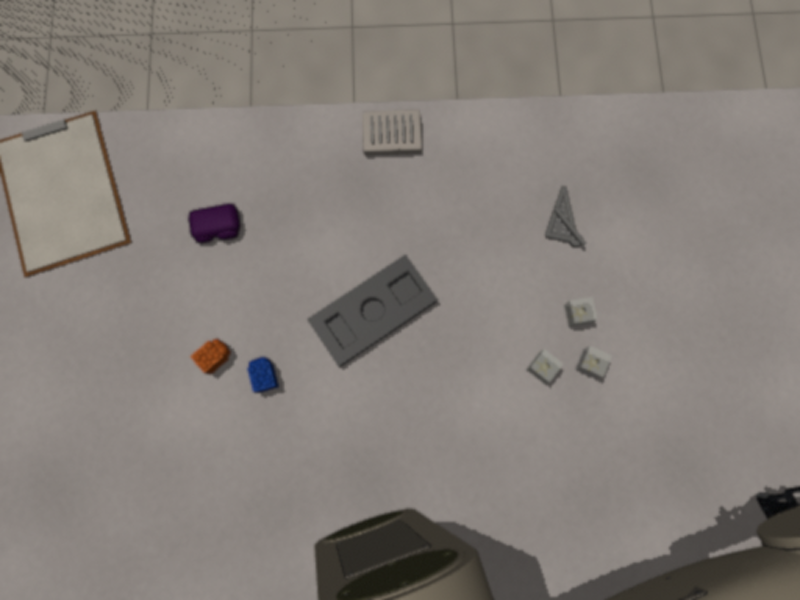

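View pics/side0.png

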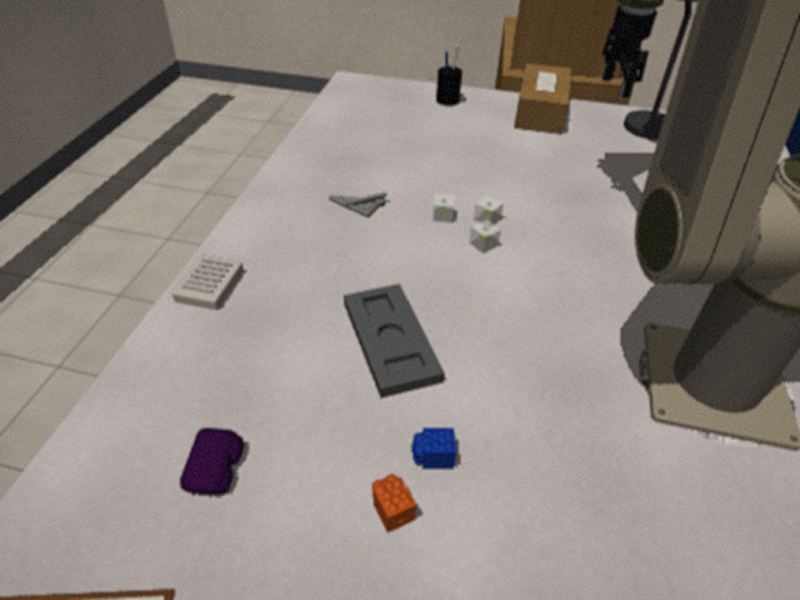

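Look-alike cubes in the top view (800-px scale): (546,366), (595,362), (581,312). Image left is the robot's left (+y), so (546,366) is the leftmost and the one meant. Orange is at (211,356) and its blue look-alike at (263,375). The tray's square pocket is at (405,287), and the purple spleen and grey scapula lie beyond. In the side view the leftmost cube is at (485,237).

```bash
cat > h.py <<'E'
import numpy as np, cv2
from bench import r, optics, workorder
from scipy.spatial.transform import Rotation as R
def ray(s,u,v):
    d=np.array([(u-s["cx"])/s["fx"],-(v-s["cy"])/s["fy"],-1.]); P=s["pose"]; return P[:3,3],P[:3,:3]@d
def onz(s,uv,z):
    o=[]
    for u,v in np.reshape(uv,(-1,2)):
        c,d=ray(s,u,v); o.append(c+d*(z-c[2])/d[2])
    return np.array(o)
def px(s,p):
    q=(np.asarray(p,float)-s["pose"][:3,3])@s["pose"][:3,:3]
    return np.array([s["cx"]+s["fx"]*q[0]/-q[2], s["cy"]-s["fy"]*q[1]/-q[2]])
def tri(s1,a,s2,b):
    c1,d1=ray(s1,*a);c2,d2=ray(s2,*b)
    t=np.linalg.lstsq(np.c_[d1,-d2],c2-c1,rcond=None)[0]
    p,q=c1+d1*t[0],c2+d2*t[1]; return (p+q)/2,np.linalg.norm(p-q)
E
python3 - <<'E'
from h import *
T=optics.snapshot("top");S=optics.snapshot("side")
np.save("T.npy",T,allow_pickle=True);np.save("S.npy",S,allow_pickle=True)
def crop(s,x,y,w,h,k): return cv2.resize(s["pixels"][y:y+h,x:x+w],None,fx=k,fy=k,interpolation=cv2.INTER_CUBIC)
a=crop(T,330,185,66,66,6); b=crop(S,266,116,66,66,6)
cv2.imwrite("pics/cubes.png",np.hstack([a,b]))
a=crop(T,190,155,100,85,4); b=crop(S,215,175,75,85,4); cc=crop(T,115,205,75,50,5);d=crop(S,230,265,75,80,3)
h=np.hstack([a,b]); g=np.zeros((250,h.shape[1],3),np.uint8); g[:,:375]=cc; g[:240,400:625]=d
cv2.imwrite("pics/tray.png",np.vstack([h,g]))
hsv=cv2.cvtColor(T["pixels"],cv2.COLOR_BGR2HSV)
g=cv2.cvtColor(T["pixels"],cv2.COLOR_BGR2GRAY)
print(g[225:250:2,336:364:2])
m=((g<105)&(hsv[...,1]<60)).astype(np.uint8); m[:150]=0;m[245:]=0;m[:,:190]=0;m[:,290:]=0
c=max(cv2.findContours(m,0,2)[0],key=cv2.contourArea); rc=cv2.minAreaRect(c);print(rc); print(onz(T,cv2.boxPoints(rc),25))
for s,n in((T,'T'),(S,'S')):
    q=cv2.cvtColor(s["pixels"],cv2.COLOR_BGR2HSV); m=cv2.inRange(q,(3,120,50),(20,255,255)); 
    if n=='S': m[:, :200]=0; m[:, 300:]=0; m[:250]=0
    else: m[:, :100]=0; m[:, 200:]=0;m[:150]=0
    c=max(cv2.findContours(m,0,2)[0],key=cv2.contourArea); rc=cv2.minAreaRect(c);print(n,cv2.contourArea(c),rc,cv2.boxPoints(rc))
    print(onz(s,cv2.boxPoints(rc),46), onz(s,rc[0],46))
E
```

```text
[[142 142 141 141 130 121 149 147 140 137 137 136 134 136]
 [141 142 142 133 110 126 144 150 148 139 136 136 136 137]
 [142 142 139 112 121 129 129 136 147 148 143 137 135 135]
 [142 140 119 113 127 128 125 122 135 146 149 146 137 135]
 [141 127 111 128 128 127 130 109 123 130 143 148 140 135]
 [133  94 105 128 128 127 135 122 123 128 130 129 131 136]
 [130  92  75 100 124 125 127 129 129 128 118  83 113 135]
 [142 135 108  76  92 119 126 128 129 122  87  84 130 136]
 [142 140 138 116  78  83 116 128 126  98  84 110 136 135]
 [142 143 142 141 128  91  76 105 105  80 123 136 137 136]
 [143 143 142 141 141 132  97  78  80 106 135 137 138 137]
 [143 142 142 140 140 140 136 124 103 136 136 137 137 137]
 [143 143 143 142 142 141 140 141 135 139 137 138 138 137]]
((239.03843688964844, 199.30767822265625), (39.38371276855469, 76.27127838134766), 56.3099365234375)
[[531.17788947 174.58107784  25.        ]
 [655.67622167 -20.03374282  25.        ]
 [551.03354429 -81.6542952   25.        ]
 [430.94982522 110.89704168  25.        ]]
T 313.0 ((135.0, 227.00001525878906), (16.970561981201172, 21.21320343017578), 45.0) [[121.5     228.50002]
 [136.5     213.50002]
 [148.5     225.50002]
 [133.5     240.50002]]
[[463.00759732 388.99043287  46.        ]
 [505.50676161 346.62818417  46.        ]
 [468.94727371 310.83117787  46.        ]
 [427.00165027 353.19712694  46.        ]] [[465.97550956 349.93596099  46.        ]]
S 656.5 ((251.4000244140625, 320.300048828125), (32.199378967285156, 23.702320098876953), 63.43495178222656) [[233.60002 311.20004]
 [254.80003 300.60007]
 [269.2     329.40005]
 [248.00002 340.00003]]
[[504.0146161  357.97582037  46.        ]
 [466.79322018 322.30201498  46.        ]
 [423.33059792 378.51790367  46.        ]
 [459.41052527 410.97126796  46.        ]] [[462.95254431 368.43018971  46.        ]]
```

View pics/cubes.png

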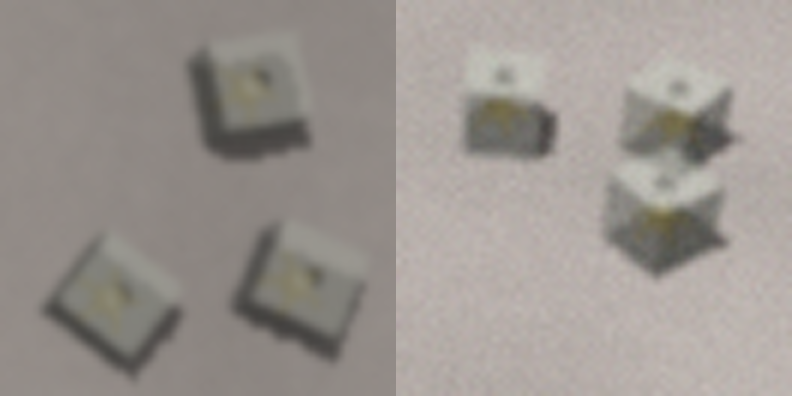

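View pics/tray.png

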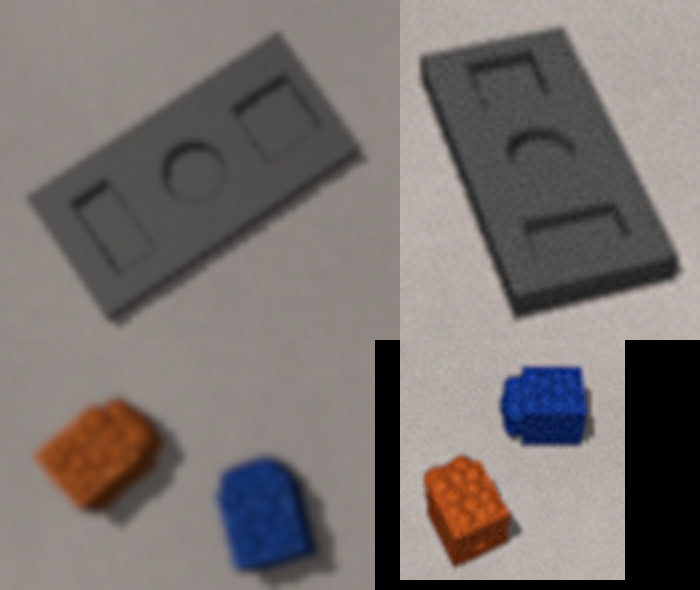

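The top crop shows the wanted cube at lower left, centre about (120,298), with its hole at (125,293), clear of the other two. The side crop has it as the nearest of the three, hole at (665,180). The tray crop shows the square pocket at (277,118) and the orange piece's flat end to the lower left.

```bash
python3 - <<'E'
from h import *
T=np.load("T.npy",allow_pickle=True).item();S=np.load("S.npy",allow_pickle=True).item()
def un(p,x0,y0,k): return (np.array(p,float)+.5)/k-.5+[x0,y0]
print("hole",tri(T,un((125,293),330,185,6),S,un((269,180),266,116,6)))
tq=un([(105,235),(183,300),(135,362),(57,300)],330,185,6); sq=un([(216,178),(264,207),(326,172)],266,116,6)
for z,n in((44,''),(0,'0')):
  print("topquad",n,onz(T,tq,z).round(1)[:,:2].tolist())
a=onz(S,sq,44);print("side",a.round(1)[:,:2].tolist(),[np.degrees(np.arctan2(*(a[i+1]-a[i])[1::-1])) for i in(0,1)],[np.linalg.norm(a[i+1]-a[i]) for i in(0,1)],(a[0]+a[2])/2)
ct=un([(280,32),(28,198),(112,317),(362,152)],190,155,4); cs=un([(162,28),(20,57),(115,297),(278,262)],215,175,4)
gT=cv2.cvtColor(T["pixels"],6);gS=cv2.cvtColor(S["pixels"],6)
crit=(3,50,.01)
# order: T far-right(top), left, bottom, right.  side: map by world
A=onz(T,ct,25);B=onz(S,cs,25);print("T",A.round(1)[:,:2].tolist());print("S",B.round(1)[:,:2].tolist())
for Q in(A,B):
  print(Q.mean(0),[np.linalg.norm(Q[i]-Q[i-1]).round(1) for i in range(4)])
# pocket in top: mouth corners
p=onz(T,un([(285,75),(322,122),(270,160),(234,112)],190,155,4),25);print("pocket",p.round(1)[:,:2].tolist(),p.mean(0),[np.linalg.norm(p[i]-p[i-1]).round(1) for i in range(4)])
oT=un([(38,455),(85,510),(158,437),(118,400)],115,205,5)-0
oS=un([(425-400,(497-340)),(460-400,537-340),(508-400,515-340)],230,265,3)
print("orange T z44",onz(T,oT,44).round(1)[:,:2].tolist());print("orange S z44",onz(S,oS,44).round(1)[:,:2].tolist())
E
```

```text
hole (array([ 424.79308573, -273.24281621,   42.79299379]), np.float64(1.0533499056295612))
topquad  [[453.6, -265.7], [420.8, -300.6], [392.0, -274.9], [423.0, -240.0]]
topquad 0 [[459.1, -276.2], [425.1, -312.4], [395.2, -285.7], [427.3, -249.5]]
side [[452.1, -265.6], [423.6, -246.7], [395.3, -287.0]] [np.float64(146.3847208463824), np.float64(-125.11490774303059)] [np.float64(34.15334149505327), np.float64(49.25813512185974)] [ 423.6837753  -276.30157496   44.        ]
T [[653.0, -19.3], [531.0, 173.9], [439.7, 112.5], [557.1, -77.2]]
S [[560.3, -75.0], [652.2, -17.2], [530.2, 176.9], [437.3, 123.1]]
[545.20272447  47.47566065  25.        ] [np.float64(112.1), np.float64(228.4), np.float64(110.0), np.float64(223.1)]
[544.99776223  51.97055682  25.        ] [np.float64(233.1), np.float64(108.5), np.float64(229.3), np.float64(107.4)]
pocket [[618.9, -21.8], [581.3, -48.2], [553.4, -7.9], [591.5, 17.9]] [586.28154413 -15.012109    25.        ] [np.float64(48.2), np.float64(46.0), np.float64(49.0), np.float64(46.0)]
orange T z44 [[273.9, 381.2], [243.2, 354.0], [281.4, 314.1], [302.5, 337.1]]
orange S z44 [[491.9, 367.3], [461.3, 389.5], [433.3, 365.7]]
```

```bash
cat >> h.py <<'E'
def go(p,rpy=None):
    s=r.sense(); q=R.from_euler("xyz",s["tcp_rot"],degrees=True)
    d=q.inv().apply(np.array(p)-s["tool_pos"]); t=R.from_euler("xyz",rpy,degrees=True) if rpy is not None else q
    print("t",s["time"],"row: rot",(q.inv()*t).as_rotvec(degrees=True).round(1),"shift",d.round(1),"dist",np.linalg.norm(d).round())
E
python3 - <<'E'
from h import *
T=np.load("T.npy",allow_pickle=True).item();S=np.load("S.npy",allow_pickle=True).item()
def un(p,x0,y0,k): return (np.array(p,float)+.5)/k-.5+[x0,y0]
oT=un([(38,115),(85,170),(158,97),(118,60)],115,205,5); A=onz(T,oT,44)
oS=un([(25,157),(56,193),(108,170)],230,265,3)
print(A.round(1)[:,:2].tolist(),onz(S,oS,44).round(1)[:,:2].tolist())
print(un([(25,157),(56,193),(108,170)],230,265,3))
go([424,-274,110],[180,0,139])
E
```

```text
[[465.8, 387.7], [432.9, 359.5], [473.9, 318.2], [496.5, 342.0]] [[491.9, 367.3], [464.6, 387.4], [434.1, 362.1]]
[[238.         317.        ]
 [248.33333333 329.        ]
 [265.66666667 321.33333333]]
t 0.2 row: rot [-0.00e+00 -1.00e-01 -1.18e+02] shift [ 297.4 -191.7  120.9] dist 374.0
```

The manual's scale: shifts go in units of 20 mm and turns go in units of 10 degrees. Converting my numbers, 297 mm is 14.85, -192 mm is -9.6, -118 degrees is -11.8.

jog_arm(steps=[[0,0,-11.8,14.85,-9.6,6.05,85],[0,0,-11.8,14.85,-9.6,6.05,85],[0,0,-11.8,14.85,-9.6,6.05,62],[0,0,-11.8,14.85,-9.6,6.05,62],[0,0,-11.8,14.85,-9.6,6.05,62],[0,0,-11.8,14.85,-9.6,6.05,62],[0,0,-11.8,14.85,-9.6,6.05,62],[0,0,-11.8,14.85,-9.6,6.05,62]], grip_n=40)

```text
time: 1.2
tool_pos: [423.8, -273.1, 109.7]
tcp_rot: [-180.0, -0.0, 107.4]
ft_force: [-0.5, -0.7, -0.3]
finger_gap: 61.9
grip_force: 0.0
```

```bash
python3 -c "
from h import *
go([424,-274,110],[180,0,139])"
```

```text
t 1.2 row: rot [ -0.   -0.1 -31.6] shift [-1.  -0.1 -0.3] dist 1.0
```

Converted, 60 mm is 3, 30 mm is 1.5, -32 degrees is -3.2.

jog_arm(steps=[[0,0,-3.2,-0.05,0,0,62],[0,0,-3.2,-0.05,0,0,62],[0,0,-3.2,-0.05,0,0,62],[0,0,-3.2,-0.05,0,1.5,62],[0,0,-3.2,-0.05,0,3,62],[0,0,-3.2,-0.05,0,3,62]])

```text
time: 1.95
tool_pos: [421.8, -273.6, 47.7]
tcp_rot: [-180.0, -0.3, 139.0]
ft_force: [0.5, -0.5, -0.0]
finger_gap: 62.0
grip_force: 0.0
```

```bash
python3 - <<'E'
from h import *
go([424,-274,16],[180,0,139])
T=optics.snapshot("top");S=optics.snapshot("side")
def crop(s,x,y,w,h,k): return cv2.resize(s["pixels"][y:y+h,x:x+w],None,fx=k,fy=k,interpolation=cv2.INTER_CUBIC)
cv2.imwrite("pics/pre.png",np.hstack([crop(T,330,185,66,66,6),crop(S,266,96,66,66,6)]))
E
```

```text
t 1.95 row: rot [-0.  -0.3 -0. ] shift [-2.1  1.2 31.7] dist 32.0
```

View pics/pre.png

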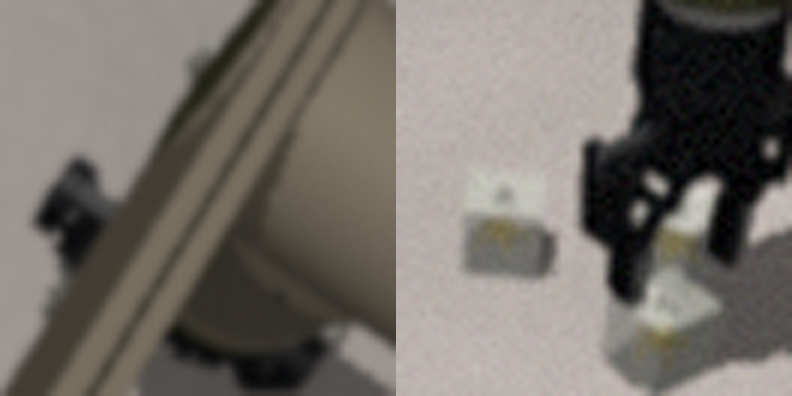

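The side crop shows the tips at (625,295) and (725,255), straddling the wanted cube, whose hole is at (668,297), and clear of its neighbours. Descend and grip.

Converted, 16 mm is 0.8, -2 mm is -0.1.

jog_arm(steps=[[0,0,0,-0.1,0.05,0.8,62],[0,0,0,-0.1,0.05,1.6,62],[0,0,0,-0.1,0.05,1.6,62],[0,0,0,-0.1,0.05,1.6,62],[0,0,0,-0.1,0.05,1.6,30],[0,0,0,-0.1,0.05,1.6,30],[0,0,0,-0.1,0.05,1.6,30],[0,0,0,-0.1,0.05,1.6,30]], grip_n=40)

```text
time: 3.05
tool_pos: [426.6, -276.3, 19.0]
tcp_rot: [180.0, 0.1, 139.0]
ft_force: [-1.0, 0.7, 5.5]
finger_gap: 43.6
grip_force: 42.3
```

jog_arm(steps=[[0,0,0,0,0,0,30],[0,0,0,0,0,-2,30],[0,0,0,0,0,-4,30],[0,0,0,0,0,-4,30]])

```text
time: 3.55
tool_pos: [428.0, -277.5, 101.9]
tcp_rot: [180.0, 0.4, 139.0]
ft_force: [0.6, -0.4, -0.6]
finger_gap: 43.4
grip_force: 41.7
```

```bash
python3 - <<'E'
from h import *
S=optics.snapshot("side")
go([585.5,-14.5,96],[180,0,122.2])
cv2.imwrite("pics/held.png",cv2.resize(S["pixels"][70:180,240:360],None,fx=5,fy=5,interpolation=cv2.INTER_CUBIC))
E
```

```text
t 3.6 row: rot [ 0.   0.2 16.8] shift [ 52.4 301.8   3.5] dist 306.0
```

View pics/held.png

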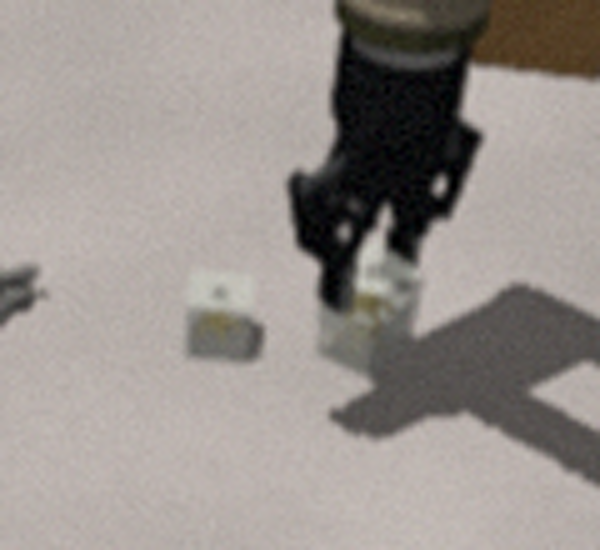

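Gripped at 43.4 mm, with the cube hanging between the fingers at (370,310). Carry it to the pocket.

Converted, 49 mm is 2.45, 303 mm is 15.15, 17 degrees is 1.7.

jog_arm(steps=[[0,0,1.7,2.45,15.15,0,30],[0,0,1.7,2.45,15.15,0,30],[0,0,1.7,2.45,15.15,0,30],[0,0,1.7,2.45,15.15,0,30],[0,0,1.7,2.45,15.15,0,30],[0,0,1.7,2.45,15.15,0,30],[0,0,1.7,2.45,15.15,0,30],[0,0,1.7,2.45,15.15,2,30]])

```text
time: 4.6
tool_pos: [590.4, -16.8, 60.7]
tcp_rot: [179.7, 0.2, 121.9]
ft_force: [1.1, 0.0, -0.2]
finger_gap: 43.5
grip_force: 41.8
```

jog_arm(steps=[[0,0,0,0,0,0.5,30],[0,0,0,0,0,0.5,30]])

```text
time: 4.85
tool_pos: [586.5, -16.1, 47.2]
tcp_rot: [-179.9, -0.1, 121.9]
ft_force: [0.8, -0.3, -1.2]
finger_gap: 43.0
grip_force: 41.7
```

```bash
python3 - <<'E'
from h import *
go([587.3,-17.3,52],[180,0,122.2])
S=optics.snapshot("side");T=optics.snapshot("top")
a=cv2.resize(S["pixels"][140:240,190:290],None,fx=4,fy=4,interpolation=cv2.INTER_CUBIC)
b=cv2.resize(T["pixels"][150:250,200:300],None,fx=4,fy=4,interpolation=cv2.INTER_CUBIC)
cv2.imwrite("pics/over.png",np.hstack([a,b]))
E
```

```text
t 4.85 row: rot [-0.1 -0.1 -0.3] shift [-1.4  0.  -4.8] dist 5.0
```

View pics/over.png

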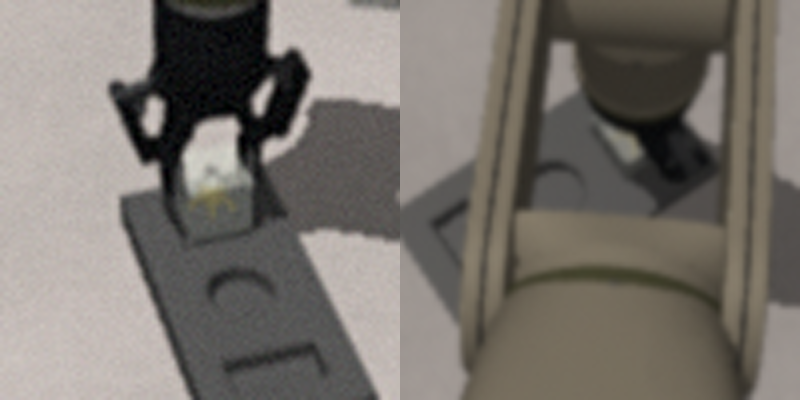

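```bash
python3 - <<'E'
from h import *
S=optics.snapshot("side")
def un(p,x0,y0,k): return (np.array(p,float)+.5)/k-.5+[x0,y0]
t=np.array([.533,-.846]); c=np.array([585.5,-14.5])
for n,z,q in(("bot",28,[(190,243),(252,232)]),("hole",72,[(212,172)])):
    p=onz(S,un(q,190,140,4),z)[:,:2]; print(n,p,(p-c)@t,(p-c)@[.846,.533])
for p in [(c-24*t)]: 
    print(px(S,[*p,25]))
go([586.2,-16.2,30]); print(r.sense()["joint_pos"].round(1))
E
```

```text
bot [[589.91046239  18.3232395 ]
 [550.68345713  -3.79034554]] [-25.41768416 -27.61758502] [ 21.22603783 -23.74654944]
hole [[581.82569322 -10.05491714]] [-5.71894561] [-0.73923437]
[244.1975279 199.2507748]
t 5.0 row: rot [0. 0. 0.] shift [ 1.1 -2.6 19.8] dist 20.0
[ -6.5  14.8  96.8  -0.   68.3 -38.4]
```

jog_arm(steps=[[0,0,0,0,0,0,30],[0,0,0,0,0,0,30],[0,0,0,0,0,0,30],[0,0,0,0,0,0,30]])

```text
time: 5.5
tool_pos: [588.1, -15.1, 48.4]
tcp_rot: [180.0, 0.0, 122.0]
ft_force: [-0.5, 0.5, -0.1]
finger_gap: 43.0
grip_force: 41.7
```

jog_arm(steps=[[0,0,0,0,0,0,30],[0,0,0,0,0,0,30]])

```text
time: 5.75
tool_pos: [588.0, -15.1, 48.2]
tcp_rot: [-180.0, -0.0, 122.0]
ft_force: [0.6, -0.0, 0.0]
finger_gap: 43.2
grip_force: 41.7
```

```bash
python3 - <<'E'
from h import *
print([optics.snapshot("side") is None or r.sense()["tool_pos"].round(1).tolist() for _ in range(4)])
E
```

```text
[[588.0, -15.1, 48.2], [588.0, -15.1, 48.2], [588.0, -15.1, 48.3], [588.0, -15.2, 48.2]]
```

```bash
python3 - <<'E'
from h import *
S=np.load("S.npy",allow_pickle=True).item(); N=optics.snapshot("side")
f=lambda s:cv2.resize(cv2.convertScaleAbs(s["pixels"][165:225,212:277],alpha=1.6),(390,360),interpolation=cv2.INTER_CUBIC)
cv2.imwrite("pics/cmp.png",np.hstack([f(S),f(N)]))
E
```

```text
(no output)
```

View pics/cmp.png

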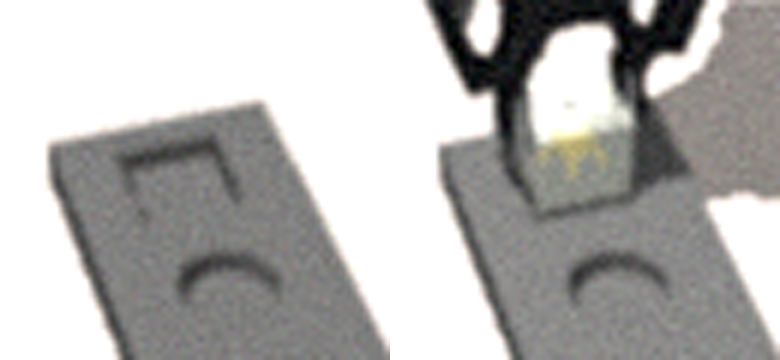

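Left (start) shows the pocket mouth's far corners at (118,158) and (216,138), and its near ones at about (147,219) and (241,200). Right (now) shows the cube's lower front edge from (538,215) to (632,192). Compare both in world coordinates.

```bash
python3 - <<'E'
from h import *
S=np.load("S.npy",allow_pickle=True).item()
un=lambda p:(np.array(p,float)+.5)/6-.5+[212,165]
t=np.array([.533,-.846]);n=np.array([.846,.533]); c=np.array([585.5,-14.5])
for l,z,q in(("mouth far",25,[(118,157),(216,137)]),("mouth near",25,[(147,219),(241,200)]),("cube bottom",29,[(148,215),(242,192)]),("cube top",73,[(137,137),(241,125)])):
    p=onz(S,un(q),z)[:,:2]-c; print(l,(p@t).round(1),(p@n).round(1))
E
```

```text
mouth far [20.3 20.1] [ 25.1 -24.3]
mouth near [-24.3 -25.1] [ 24.  -22.1]
cube bottom [-25.8 -24. ] [ 23.9 -22.8]
cube top [-18.9 -25. ] [ 26.9 -20.9]
```

Converted, -0.7 mm is -0.035, 9 mm is 0.45.

jog_arm(steps=[[0,0,0,-0.035,0,0.15,30],[0,0,0,-0.035,0,0.3,30],[0,0,0,-0.035,0,0.45,30],[0,0,0,-0.035,0,0.45,30],[0,0,0,-0.035,0,0.45,30]])

```text
time: 6.62
tool_pos: [588.4, -15.7, 39.3]
tcp_rot: [-180.0, -0.0, 122.0]
ft_force: [0.1, 0.3, -0.6]
finger_gap: 43.1
grip_force: 41.7
```

No contact force with the underside at about 20 mm, so it is inside the mouth. Continue down.

Converted, 9 mm is 0.45, 8 mm is 0.4.

jog_arm(steps=[[0,0,0,0,0,0.2,30],[0,0,0,0,0,0.4,30],[0,0,0,0,0,0.45,30],[0,0,0,0,0,0.45,30],[0,0,0,0,0,0.45,30]])

```text
time: 7.25
tool_pos: [588.4, -15.7, 30.3]
tcp_rot: [180.0, -0.0, 122.0]
ft_force: [0.3, 0.0, -1.6]
finger_gap: 43.4
grip_force: 41.8
```

jog_arm(steps=[[0,0,0,0,0,0.05,50],[0,0,0,0,0,0.05,58],[0,0,0,0,0,0.05,58],[0,0,0,0,0,0.05,58],[0,0,0,0,0,-1,58],[0,0,0,0,0,-3,58],[0,0,0,0,0,-6,58],[0,0,0,0,0,-6,58]])

```text
time: 8.25
tool_pos: [593.0, -16.2, 159.1]
tcp_rot: [179.4, 0.5, 122.0]
ft_force: [1.2, 0.2, 0.6]
finger_gap: 58.1
grip_force: 0.0
```

```bash
python3 - <<'E'
from h import *
S=optics.snapshot("side");go([466,354,150],[180,0,-50]);go([466,354,150],[180,0,130])
f=lambda s:cv2.resize(cv2.convertScaleAbs(s["pixels"][150:225,205:280],alpha=1.5),(500,500),interpolation=cv2.INTER_CUBIC)
cv2.imwrite("pics/placed.png",f(S))
E
```

```text
t 8.3 row: rot [  0.5  -0.5 172. ] shift [380.3  89.6   4.3] dist 391.0
t 8.3 row: rot [ 0.4  0.3 -8. ] shift [380.3  89.6   4.3] dist 391.0
```

View pics/placed.png

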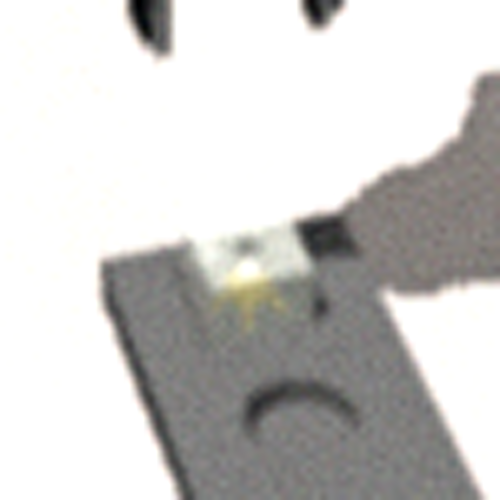

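The cube sits in the pocket with its hole up, top face at about (255,255), and the open fingers clear above it. Now check its height numerically and go to the orange piece (origin about (466,354), +x heading 130°).

```bash
python3 - <<'E'
from h import *
S=np.load("S.npy",allow_pickle=True).item()
un=lambda p:(np.array(p,float)+.5)/(500/75)-.5+[205,150]
t=np.array([.533,-.846]);n=np.array([.846,.533]); c=np.array([585.5,-14.5])
for z in(54,69):
    p=onz(S,un([(212,290),(312,277),(190,240),(298,222)]),z)[:,:2]-c; print(z,(p@t).round(1),(p@n).round(1))
E
```

```text
54 [-22.7 -27.3   9.4   6.9] [ 22.5 -19.5  22.5 -24.6]
69 [-37.9 -42.5  -6.5  -8.9] [ 27.  -14.1  27.  -19.1]
```

jog_arm(steps=[[0,0,-0.8,19,4.5,0.25,62],[0,0,-0.8,19,4.5,0.25,62],[0,0,-0.8,19,4.5,0.25,62],[0,0,-0.8,19,4.5,0.25,62],[0,0,-0.8,19,4.5,0.25,62],[0,0,-0.8,19,4.5,0.25,62],[0,0,-0.8,19,4.5,0.25,62],[0,0,-0.8,19,4.5,0.25,62]])

```text
time: 9.3
tool_pos: [462.8, 354.6, 144.7]
tcp_rot: [-179.9, 0.0, 130.1]
ft_force: [0.5, -0.8, -0.1]
finger_gap: 62.0
grip_force: 0.0
```

jog_arm(steps=[[0,0,0,0,0,2,62],[0,0,0,0,0,3.5,62],[0,0,0,0,0,3.5,62],[0,0,0,0,0,3.5,62],[0,0,0,0,0,3.5,62]])

```text
time: 9.93
tool_pos: [465.1, 354.5, 77.4]
tcp_rot: [179.8, 0.0, 129.9]
ft_force: [0.1, -0.1, 0.2]
finger_gap: 62.0
grip_force: 0.0
```

```bash
python3 - <<'E'
from h import *
go([466.1,354.3,8],[180,0,130])
E
```

```text
t 9.925 row: rot [ 0.2  0.  -0.1] shift [-0.8  0.4 69.4] dist 69.0
```

At z = 54 the cube's top edge lands where it must (t about −25, as with the pocket's side-view bias), so it is seated. Grip the orange piece.

Converted, 69 mm is 3.45, 25 mm is 1.25.

jog_arm(steps=[[0,0,0,-0.05,0.025,1.25,62],[0,0,0,-0.05,0.025,2.5,62],[0,0,0,-0.05,0.025,3.45,62],[0,0,0,-0.05,0.025,3.45,62],[0,0,0,-0.05,0.025,3.45,62],[0,0,0,-0.05,0.025,3.45,30],[0,0,0,-0.05,0.025,3.45,30],[0,0,0,-0.05,0.025,3.45,30]], grip_n=60)

```text
time: 10.92
tool_pos: [465.8, 354.6, 7.9]
tcp_rot: [179.8, 0.0, 130.0]
ft_force: [1.0, -0.0, 6.2]
finger_gap: 41.3
grip_force: 61.2
```

jog_arm(steps=[[0,0,0,0,0,0,30],[0,0,0,0,0,0,30],[0,0,0,0,0,-2,30],[0,0,0,0,0,-4.5,30],[0,0,0,0,0,-7,30],[0,0,0,0,0,-9.5,30],[0,0,0,0,0,-12,30],[0,0,0,0,0,-12,30]])

```text
time: 11.92
tool_pos: [466.9, 355.3, 252.5]
tcp_rot: [179.4, 0.1, 130.0]
ft_force: [0.1, -0.5, -1.4]
finger_gap: 41.6
grip_force: 60.9
```

```bash
python3 - <<'E'
from h import *
# final: tool z outward (az a), tool x up
a=np.radians(37); o=np.array([np.cos(a),np.sin(a),0]);u=np.array([0,0,1.])
t=R.from_matrix(np.c_[u,np.cross(o,u),o]); print(t.as_euler("xyz",degrees=True))
s=r.sense(); print(s["joint_pos"].round(1)); q=R.from_euler("xyz",s["tcp_rot"],degrees=True)
print("radial turn first",(q.inv()*R.from_euler("xyz",[180,0,37],degrees=True)).as_rotvec(degrees=True))
E
```

```text
[-143.  -90.    0.]
[32.3  4.4 86.3  0.  88.7 -7.7]
radial turn first [ 0.4886212  -0.39427857 92.96303355]<sys>:0: UserWarning: Gimbal lock detected. Setting third angle to zero since it is not possible to uniquely determine all angles.
```

Converted, -180 mm is -9, -120 mm is -6, 98 degrees is 9.8.

jog_arm(steps=[[0,0,9.8,0,0,-3,30],[0,0,9.8,0,0,-6,30],[0,0,9.8,0,0,-9,30],[0,0,9.8,0,0,-9,30],[0,0,9.8,0,0,-9,30],[0,0,9.8,0,0,-9,30],[0,0,9.8,0,0,-9,30],[0,0,9.8,0,0,-9,30]])

```text
time: 12.92
tool_pos: [464.5, 353.7, 424.7]
tcp_rot: [-180.0, 0.1, 43.7]
ft_force: [0.2, 0.3, -0.7]
finger_gap: 41.7
grip_force: 61.1
```

jog_arm(steps=[[0,0,1.5,0,0,0,30],[0,0,1.5,0,0,0,30],[0,0,1.5,0,0,0,30]])

```text
time: 13.3
tool_pos: [464.5, 353.7, 424.9]
tcp_rot: [180.0, 0.1, 29.0]
ft_force: [-0.2, 0.4, -0.3]
finger_gap: 41.4
grip_force: 61.1
```

```bash
python3 - <<'E'
from h import *
s=r.sense(); print(s["joint_pos"].round(1))
E
```

```text
[ 32.3   5.5  67.4  -0.  107.3  93.2]
```

Converted, -3.2 degrees is -0.32.

jog_arm(steps=[[0,0,-0.32,0,0,0,30],[0,0,-0.32,0,0,0,30]])

```text
time: 13.55
tool_pos: [464.5, 353.8, 425.5]
tcp_rot: [-180.0, 0.1, 32.3]
ft_force: [0.2, -0.0, -0.7]
finger_gap: 41.2
grip_force: 61.1
```

jog_arm(steps=[[0,9,0,1.5,0,-0.75,30],[0,9,0,3,0,-1.5,30],[0,9,0,4.5,0,-2.25,30],[0,9,0,6,0,-3,30],[0,9,0,7.5,0,-3,30],[0,9,0,9,0,-3,30],[0,9,0,10,0,-3,30],[0,9,0,10,0,-3,30]])

```text
time: 14.55
tool_pos: [630.7, 458.0, 491.5]
tcp_rot: [-179.9, -83.0, 32.1]
ft_force: [12.7, 10.1, 94.0]
finger_gap: 41.4
grip_force: 61.1
```

```bash
python3 - <<'E'
from h import *
s=r.sense(); print(s["joint_pos"].round(1), R.from_euler("xyz",s["tcp_rot"],degrees=True).as_matrix().round(2))
E
```

```text
[ 32.2 -19.9 117.   -0.5  -0.   90.5] [[ 0.1   0.53  0.84]
 [ 0.06 -0.85  0.53]
 [ 0.99 -0.   -0.12]]
```

jog_arm(steps=[[0,0,0,0,0,0,30],[0,0,0,0,0,0,30]])

```text
time: 14.8
tool_pos: [631.5, 458.6, 498.1]
tcp_rot: [-180.0, -83.4, 32.2]
ft_force: [0.0, -0.7, 0.9]
finger_gap: 40.9
grip_force: 61.2
```

```bash
python3 - <<'E'
from h import *
s=r.sense(); print(s["joint_pos"].round(1), s["qd"].round(1),s["wrist_torque"].round(1))
E
```

```text
[ 32.2 -20.  116.6  -0.5  -0.   90.5] [-0.1 -0.5 -2.6 -0.   0.1 -0. ] [-0.3  0.5  0. ]
```

The force was transient; it is zero at rest, with J5 at its stop and 6.6° of tilt left. Ease outward to gain margin.

Converted, 80 mm is 4, 70 mm is 3.5, 6 degrees is 0.6.

jog_arm(steps=[[0,0,0,0,0,0.5,30],[0,0,0,0,0,1.25,30],[0,0.1,0,0,0,2,30],[0,0.2,0,0,0,2.75,30],[0,0.4,0,0,0,3.5,30],[0,0.5,0,0,0,4,30],[0,0.6,0,0,0,4,30],[0,0.6,0,0,0,4,30]])

```text
time: 15.8
tool_pos: [693.4, 497.4, 524.1]
tcp_rot: [-180.0, -83.9, 32.2]
ft_force: [0.2, -0.8, -1.3]
finger_gap: 40.9
grip_force: 61.2
```

jog_arm(steps=[[0,0,0,0,0,0,30],[0,0,0,0,0,0,30],[0,0,0,0,0,0,30],[0,0,0,0,0,0,30],[0,0,0,0,0,0,30],[0,0,0,0,0,0,30]])

```text
time: 16.55
tool_pos: [693.5, 497.4, 522.9]
tcp_rot: [-180.0, -83.8, 32.2]
ft_force: [0.2, 0.1, -1.0]
finger_gap: 41.2
grip_force: 61.2
```

```bash
python3 - <<'E'
from h import *
s=r.sense(); print(s["joint_pos"].round(1), s["qd"].round(2), R.from_euler("xyz",s["tcp_rot"],degrees=True).as_matrix().round(2)[2])
S=optics.snapshot("side");T=optics.snapshot("top")
print(px(S,s["tool_pos"]),px(T,s["tool_pos"]))
cv2.imwrite("pics/final.png",np.hstack([cv2.resize(x["pixels"],(400,300),interpolation=cv2.INTER_AREA) for x in(S,T)]))
E
```

```text
[ 3.220e+01 -8.500e+00  1.046e+02 -3.000e-01  1.000e-01  9.030e+01] [-0.02 -0.07  0.08  0.01  0.01  0.02] [ 0.99 -0.   -0.11]
[ 26.17276622 155.69691655] [-20.49699684  73.91278447]
```

View pics/final.png

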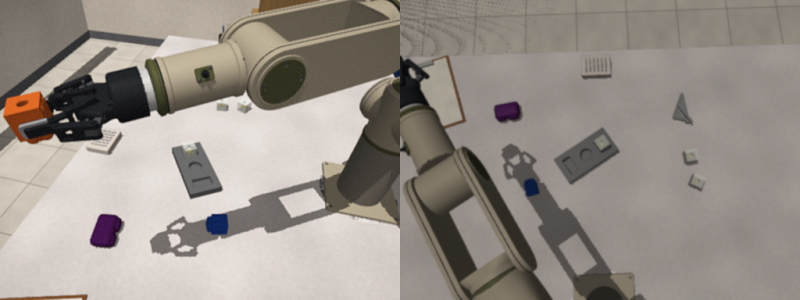

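Side view: the orange piece is in the gripper at (28,115) with its hole facing up at (24,101). The cube is in the pocket at (190,148), and the spleen and scapula are where they were. Back J5 a touch off its stop, then hand in.

jog_arm(steps=[[0,-0.15,0,0,0,0,30],[0,-0.15,0,0,0,0,30],[0,-0.15,0,0,0,0,30],[0,-0.15,0,0,0,0,30],[0,-0.15,0,0,0,0,30],[0,-0.15,0,0,0,0,30]])

```text
time: 17.4
tool_pos: [693.5, 497.4, 522.8]
tcp_rot: [-180.0, -82.3, 32.2]
ft_force: [0.2, -0.1, -0.3]
finger_gap: 41.8
grip_force: 61.2
```

```bash
python3 - <<'E'
from h import *
s=r.sense(); print(s["joint_pos"].round(1), s["qd"].round(2))
print(workorder.hand_in())
E
```

```text
[ 32.2  -8.6 103.8  -0.    2.6  90. ] [-0.03 -0.06 -0.19 -0.03  0.08 -0.14]
the job is handed in; nothing more can be done
None
```

I handed the job in at about 17 s: the cube is seated hole-up and released in the square pocket, and the orange pancreas piece is held still with its hole up, about 8° off vertical by the tool angle and about 0.5 m above the bench. `hand_in()` gave no verdict, and the wrist force touched 94 N (limit 120) for a moment when joint 5 reached its stop.

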